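# Close up and shelve the workshop jars

## Task

Get the workshop's pots closed up and put away: press the one open flip cap in the tube rack fully shut, find which of the three square jars have loose screw caps and tighten those fully home, and stand all three jars upright on the low shelf's board beside the carton. Do not lift a jar off the bench until its cap is tight, and do not tip a jar or push the spray can or carton out of place.

Things in the scene. Friction and masses are not known exactly. Their poses are not given: they have to be found in the camera images.
- jar1: One of three alike jars: white, square, 58 x 58 mm, 80 mm to the shoulder; black ribbed round screw cap, 48 mm across, 85 to 115 mm above the foot, centred. About 0.37 kg; can be carried by the cap. Origin: centre of the underside; z up, x and y square to the sides. Starts loose in a fixed frame on the bench (62 mm square inside, 72 outside, 14 high, no floor) that keeps it from turning.
- cap1 (a joint): Turn of the screw cap of jar1, rad: 0 = fully home (tight), growing as it is unscrewed (counter-clockwise seen from above); no lift. A loose cap starts 0.5 to 1.2 rad open, a tight one at 0. Loose, it turns with slight friction (0.025 N m); at 0 it stops hard, and twisting further clockwise only loads the jar against its frame.
- jar2: One of three alike jars: white, square, 58 x 58 mm, 80 mm to the shoulder; black ribbed round screw cap, 48 mm across, 85 to 115 mm above the foot, centred. About 0.37 kg; can be carried by the cap. Origin: centre of the underside; z up, x and y square to the sides. Starts loose in a fixed frame on the bench (62 mm square inside, 72 outside, 14 high, no floor) that keeps it from turning.
- cap2 (a joint): Turn of the screw cap of jar2, rad: 0 = fully home (tight), growing as it is unscrewed (counter-clockwise seen from above); no lift. A loose cap starts 0.5 to 1.2 rad open, a tight one at 0. Loose, it turns with slight friction (0.025 N m); at 0 it stops hard, and twisting further clockwise only loads the jar against its frame.
- jar3: One of three alike jars: white, square, 58 x 58 mm, 80 mm to the shoulder; black ribbed round screw cap, 48 mm across, 85 to 115 mm above the foot, centred. About 0.37 kg; can be carried by the cap. Origin: centre of the underside; z up, x and y square to the sides. Starts loose in a fixed frame on the bench (62 mm square inside, 72 outside, 14 high, no floor) that keeps it from turning.
- cap3 (a joint): Turn of the screw cap of jar3, rad: 0 = fully home (tight), growing as it is unscrewed (counter-clockwise seen from above); no lift. A loose cap starts 0.5 to 1.2 rad open, a tight one at 0. Loose, it turns with slight friction (0.025 N m); at 0 it stops hard, and twisting further clockwise only loads the jar against its frame.
- shelf_board (a point): Low fixed shelf of dark steel angle with a plywood board. Point: centre of the board's upper face, 50 mm above the bench; z up, y along its length, x across its depth. The free board inside its edging measures 110 mm (x) by 420 mm (y); the edging stands 12 mm above the board and is 7 mm thick.
- flip1 (a joint): Hinged flip cap of a fixed grey tube (30 mm across, its mouth 75 mm above the bench) in the steel rack; rad: 0 = pressed shut, growing as it opens; an open one starts at 1.2 to 2.0, and goes to 2.3 at most. It stays where it is left; about 0.012 N m of friction, no latch.
- tube1: Tube of flip1; the three stand 52 mm apart along the rack's y. Origin: on its axis at the rack's top, 40 mm above the bench; z up; mouth 35 mm above it. Hinge parallel to y at x +16.5, z +35 mm; the cap, a disc 30 mm wide and 6 thick, lip ending 35.5 mm from the hinge, leans up or back over +x when open and swings over towards -x to shut (its top then 41 mm above the origin).
- flip2 (a joint): Hinged flip cap of a fixed grey tube (30 mm across, its mouth 75 mm above the bench) in the steel rack; rad: 0 = pressed shut, growing as it opens; an open one starts at 1.2 to 2.0, and goes to 2.3 at most. It stays where it is left; about 0.012 N m of friction, no latch.
- tube2: Tube of flip2; the three stand 52 mm apart along the rack's y. Origin: on its axis at the rack's top, 40 mm above the bench; z up; mouth 35 mm above it. Hinge parallel to y at x +16.5, z +35 mm; the cap, a disc 30 mm wide and 6 thick, lip ending 35.5 mm from the hinge, leans up or back over +x when open and swings over towards -x to shut (its top then 41 mm above the origin).
- flip3 (a joint): Hinged flip cap of a fixed grey tube (30 mm across, its mouth 75 mm above the bench) in the steel rack; rad: 0 = pressed shut, growing as it opens; an open one starts at 1.2 to 2.0, and goes to 2.3 at most. It stays where it is left; about 0.012 N m of friction, no latch.
- tube3: Tube of flip3; the three stand 52 mm apart along the rack's y. Origin: on its axis at the rack's top, 40 mm above the bench; z up; mouth 35 mm above it. Hinge parallel to y at x +16.5, z +35 mm; the cap, a disc 30 mm wide and 6 thick, lip ending 35.5 mm from the hinge, leans up or back over +x when open and swings over towards -x to shut (its top then 41 mm above the origin).
- rack: Fixed steel block 50 x 160 x 40 mm (x, y, z) that holds the three tubes. Origin: centre of its underside, on the bench.
- can: Bystander: upright spray can, 56 mm across, 150 mm tall, loose on the bench. Origin: centre of its underside.
- carton: Bystander: cardboard carton, a 70 mm cube, loose on the shelf board and square to it. Origin: centre of its underside.

How it is judged:
By the outcome, as a careful person would: the job done as asked, in the order asked, and still so for the second after the job is handed in, with the robot touching nothing.
It also fails if it takes over 72 s, if anything falls off the work surface, if the arm or the gripper's body presses on something with over 40 N, if the wrist force passes 120 N, or if a joint passes its speed limit or range.

## Robot

A 6-joint arm with a two-finger parallel gripper is mounted at the origin on the work surface. World frame = base frame: x ahead of the robot, y to its left, z up, the work surface at z = 0. Lengths are in m, angles in rad, forces in N, time in s.
With the tool pointing down it reaches from about 0.275 to 1 m from the base axis. Payload 8.4 kg.
Tool frame: the origin (TCP) lies at the very end of the fingers, on their centre line; the grasp point (between the pads) lies 19 mm behind it; z points along the fingers, y is the line along which they close (so a half turn about z gives the same grasp; the last joint's range is limited). The gripper opens to 85 mm and grips with 20 to 120 N. Pads are 22 mm wide; open, the fingers measure 114 mm over their backs; the gripper's body (76 mm by 85 mm) begins 54 mm behind the grasp point. The pads swing forward as they close: fully open they stand 13 mm farther back than shut.
Start: joints at [-1.331, 0.353, 1.633, -0, 1.155, -0.002], TCP at [0.15, -0.607, 0.231] pointing down, gripper open.
Joint ranges: [-2.63, 2.63], [-0.92, 2.1], [0.06, 2.66], [-1.3, 4.44], [0, 2.69], [-3.02, 3.02]. Speed limits (rad/s): [2.22, 2.22, 2.79, 3.14, 3.14, 3.14].

## Interface

Orientations are given as a unit quaternion [w, x, y, z].
In Python, from bench import robot gives the robot as it stands.
- The arm moves only by the shell command python3 -m pendant 'ROWS' [OPENING] [FORCE]. ROWS is a JSON object of lists of equal length, an entry for each row: "delta_pos": the shift along the tool's x, y, z in mm, a list of three; "turn": the turn, a rotation vector about the tool's x, y, z in degrees, a list of three. A call has 1 to 8 rows; each row shifts and turns the commanded pose from where the row before left it, along the tool's axes as they then stand; what a row does not reach is not made up. A row lasts 1/12 s, in which the tool goes at most 41.7 mm and 7.16 degrees, less where a joint would pass 70% of its speed; a pose out of reach is approached as far as the arm can. A call is refused whole if a number of a shift passes 41.7 or a number of a turn 7.16, either way. A call with a gripper value outside its range is refused whole. OPENING is the closure, from -1 (fully open) to 1 (shut), set as the call begins (- or left out, the last holds). The fingers move at their own pace and stop on an object; FORCE is the grip in N (left out, the last holds). Time passes only in rows, so rows that do not move let the fingers close. It gives the time, the measured TCP pose, the force, the opening and the grip force at its end, in the units of the state.
- robot.read_state(): the state, without advancing time (a new reading comes with each control period).
- robot.grab_frame(name): name is "side" or "top" or "wrist"; returns a dict with "frame" (400x640x3 uint8, red, green, blue), "range_z" (400x640 float32, m along the optical axis (not along the pixel's ray), 0 where there is no reading), "vertical_fov" (degrees; the focal length in pixels is half the picture's height over the tangent of half this angle, whatever the lens; pixels are square), "cx", "cy" (the principal point, pixels), "extrinsics" (4x4, takes a point from camera to world coordinates). Camera axes: x right, y up, looking along -z (the intrinsics and any distortion apply to the point x, -y, -z); pixel columns grow to the right and rows downward; lengths in m; the calibration is good to about 2 mm. A picture is of the moment at which its call begins.
- robot.hand_in(): hands the job in; it is judged then, once.
The state is a dict: "time": time; "q": joint angles; "qvel": joint speeds; "tau": joint torques, N m; "ee_pos": TCP position; "ee_rot": TCP orientation; "ft_force": force on the tool from outside, world axes, zero at the start; "ft_torque": the same for the moment, N m; "grip_width": opening from 0.0 (shut) to 1.0 (fully open); "grasp_force": force on a finger pad.
Only numpy, scipy, OpenCV 4.12 (cv2) and the standard library are available. Lean on these libraries where they do the work, as an engineer would, in place of code of your own. Each camera call takes 0.05 s, during which the arm holds its last target. There are 200 camera calls.

## Working session

There is one attempt and no reset: what is moved stays moved. The work goes in short steps, Python scripts to look and compute and a shell command to move; the robot and the scene stay as the last step left them, time stands still between calls to the robot, and variables do not carry over. Pictures are saved under pics/ and viewed, at most 10 in all, crops included, and the job is handed in when it is done.

```bash
mkdir -p pics; ls; cat > h.py <<'E'
import numpy as np,cv2
from bench import robot
def grab(n):
    f=robot.grab_frame(n); return f
def cloud(f):
    H,W=f["range_z"].shape; fl=H/2/np.tan(np.radians(f["vertical_fov"])/2)
    u,v=np.meshgrid(np.arange(W),np.arange(H)); z=f["range_z"]
    p=np.stack([(u-f["cx"])/fl*z,-(v-f["cy"])/fl*z,-z,np.ones_like(z)],-1)
    P=(p@np.array(f["extrinsics"]).T)[...,:3]; P[z<=0]=np.nan
    return P
E
python3 - <<'E'
from h import *
ims=[]
for n in("side","top","wrist"):
    f=grab(n); np.savez(n+"0.npz",**{k:v for k,v in f.items()})
    cv2.imwrite(f"pics/{n}0.png",f["frame"][...,::-1])
    print(n,{k:v for k,v in f.items() if k not in("frame","range_z")},(f["range_z"]>0).mean())
print(robot.read_state())
E
```

```text
pics
side {'vertical_fov': 42.22698715709994, 'cx': 330.33707736070824, 'cy': 200.16302260710523, 'extrinsics': array([[-0.93789979,  0.22143868, -0.26703726,  0.24671984],
       [-0.34689499, -0.59244603,  0.72709805,  0.83425143],
       [ 0.00280247,  0.77457899,  0.63247097,  0.79485175],
       [ 0.        ,  0.        ,  0.        ,  1.        ]])} 0.99612109375
top {'vertical_fov': 47.075264571039256, 'cx': 320.01715583508076, 'cy': 194.21887389135262, 'extrinsics': array([[ 0.02514887,  0.99596118, -0.08619087,  0.43917964],
       [-0.9996758 ,  0.02471195, -0.00613257,  0.0051554 ],
       [-0.00397785,  0.08631715,  0.99625977,  1.10275325],
       [ 0.        ,  0.        ,  0.        ,  1.        ]])} 0.99594140625
wrist {'vertical_fov': 69.80208569129753, 'cx': 322.681354574464, 'cy': 196.52939554006332, 'extrinsics': array([[ 0.23933201,  0.91739485,  0.31797308,  0.23131634],
       [-0.97093716,  0.22650674,  0.07730287, -0.58605774],
       [-0.00110579, -0.32723293,  0.94494306,  0.37388442],
       [ 0.        ,  0.        ,  0.        ,  1.        ]])} 0.99594921875
{'time': 0.15, 'q': array([-1.33145033e+00,  3.53503807e-01,  1.63398666e+00, -2.38151012e-05,
        1.15519106e+00, -2.40424128e-03]), 'qvel': array([ 1.93146819e-05, -2.16326808e-03, -3.33682988e-03,  8.11649431e-04,
       -7.66799145e-04, -3.21028103e-04]), 'tau': array([ 2.27939868e-04, -6.05636644e+01, -3.42338026e+01, -2.02903243e-05,
        6.05705311e-03, -2.44251373e-05]), 'ee_pos': array([ 0.14952749, -0.60646236,  0.23071493]), 'ee_rot': array([-5.39335836e-04,  9.92702765e-01,  1.20585750e-01, -7.51643590e-05]), 'ft_force': array([-0.30235958,  0.91222224, -0.38695285]), 'ft_torque': array([ 0.02153985,  0.0458328 , -0.00014722]), 'grasp_force': 0.0, 'grip_width': 1.000087821168891}
```

View pics/top0.png

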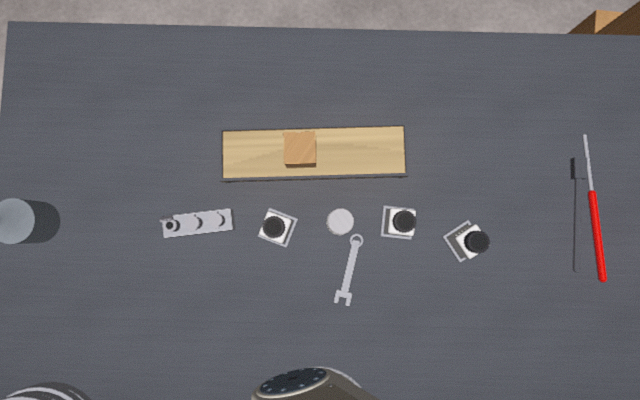

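View pics/side0.png

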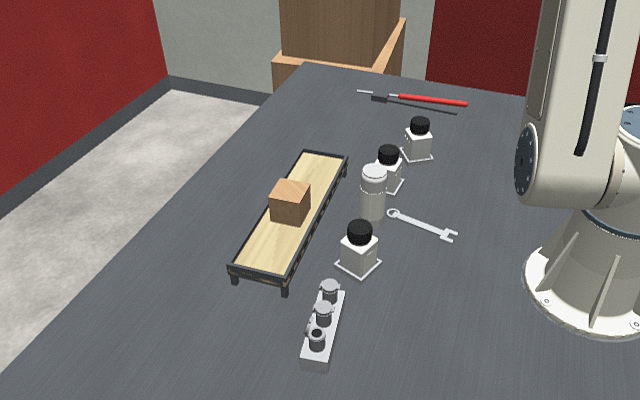

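Top view: shelf around (313,153) with the carton at (300,148), rack at (195,222) with the leftmost tube (170,225) open, jars at (277,226), (402,220), (468,240), and the can at (340,221).

```bash
cat > m0.py <<'E'
from h import *
f=dict(np.load("top0.npz")); P=cloud(f); Z=P[...,2]; img=f["frame"].astype(int); br=img.mean(-1)
def rect(m,name,amin=40):
    m=m.astype(np.uint8); n,l,s,c=cv2.connectedComponentsWithStats(m)
    for i in range(1,n):
        if s[i,4]<amin: continue
        p=P[l==i]; r=cv2.minAreaRect((p[:,:2]*1000).astype(np.float32))
        print(name,c[i].round(),s[i,4],"mean",p.mean(0).round(4),"rect",np.round(r[0],1),np.round(r[1],1),round(r[2],1))
print("bench z",np.nanmedian(Z[280:300,200:300]))
roi=np.zeros(Z.shape,bool); roi[100:320,140:520]=1
rect(roi&(Z>.105)&(Z<.125)&(br<80),"cap")
rect(roi&(Z>.072)&(Z<.09)&(br>140),"jar",20)
rect(roi&(Z>.03)&(Z<.058)&(br>100),"rack/board")
rect(roi&(Z>.11)&(Z<.13)&(img[...,0]>img[...,2]+30),"carton")
rect(roi&(Z>.14)&(Z<.16)&(br>100),"can")
rect(roi&(Z>.066)&(Z<.13)&(np.arange(640)[None]<240),"tubes",10)
rect(roi&(Z>.008)&(Z<.02)&(br>100),"frame")
E
python3 m0.py
python3 - <<'E'
import cv2,numpy as np
a=cv2.imread("pics/top0.png"); s=cv2.imread("pics/side0.png")
A=cv2.resize(a[195:255,150:250],(600,360),interpolation=3)[:,:400]
A=np.hstack([cv2.resize(a[195:255,155:240],(400,282)),cv2.resize(s[270:380,290:360],(400,282*0+282))])
B=np.hstack([cv2.resize(a[y-25:y+25,x-25:x+25],(266,266),interpolation=3) for x,y in((277,226),(402,220),(468,240))])
B=cv2.resize(B,(800,266)); cv2.imwrite("pics/c0.png",np.vstack([A,B]))
E
```

```text
bench z 0.00042542530384315214
cap [405. 221.] 335 mean [ 0.4714 -0.1717  0.1149] rect [ 471.5 -172. ] [42.9 44.9] 3.1
cap [273. 227.] 312 mean [0.4526 0.1093 0.1158] rect [452.7 108.4] [40.8 43.1] 1.9
cap [478. 241.] 398 mean [ 0.4316 -0.3285  0.1141] rect [ 431.7 -329.4] [44.8 47. ] 0.8
jar [397. 224.] 213 mean [ 0.4665 -0.1606  0.0788] rect [ 471.4 -172.6] [56.9 57.6] 85.1
jar [412. 212.] 24 mean [ 0.4942 -0.1956  0.0783] rect [ 495.7 -194.7] [20.4  8.9] 57.7
jar [215. 220.] 160 mean [0.4649 0.243  0.0814] rect [464.4 243.9] [35.9 27.8] 1.5
jar [277. 228.] 237 mean [0.451  0.1051 0.0793] rect [452.1 109.9] [57.1 57.9] 69.7
jar [192. 222.] 160 mean [0.4574 0.2942 0.0816] rect [457.5 293.9] [36.  28.2] 18.3
jar [170. 226.] 66 mean [0.4478 0.3444 0.0759] rect [448.7 345.7] [24.7 25.4] 8.8
jar [467. 241.] 238 mean [ 0.4326 -0.3163  0.0782] rect [ 431.6 -329.9] [56.9 57.1] 34.7
rack/board [316. 152.] 7348 mean [0.6284 0.0242 0.0505] rect [628.2  29. ] [111.2 421.3] 3.2
rack/board [201. 224.] 877 mean [0.4563 0.2853 0.0411] rect [457.7 293.5] [ 49.8 158.1] 8.3
carton [300. 148.] 1046 mean [0.6239 0.058  0.1203] rect [624.6  57.4] [70.7 69.6] 2.2
can [341. 221.] 499 mean [ 0.4669 -0.0335  0.1499] rect [466.6 -33.8] [52.3 51.2] 62.2
tubes [216. 220.] 177 mean [0.4649 0.2418 0.0811] rect [465.6 242.5] [35.3 29. ] 41.4
tubes [193. 222.] 181 mean [0.4577 0.2929 0.0809] rect [457.6 293.7] [36.2 28.7] 20.8
tubes [169. 223.] 205 mean [0.4542 0.3444 0.084 ] rect [453.9 346.1] [34.2 29.9] 5.1
frame [392. 224.] 179 mean [ 0.4679 -0.1597  0.0134] rect [ 471.4 -172.8] [72.4 72. ] 85.1
frame [283. 228.] 191 mean [0.4501 0.0979 0.0142] rect [451.9 109.4] [71.8 71.9] 70.1
frame [455. 240.] 179 mean [ 0.4329 -0.3104  0.0129] rect [ 431.  -330.3] [73.  73.2] 32.8
```

View pics/c0.png

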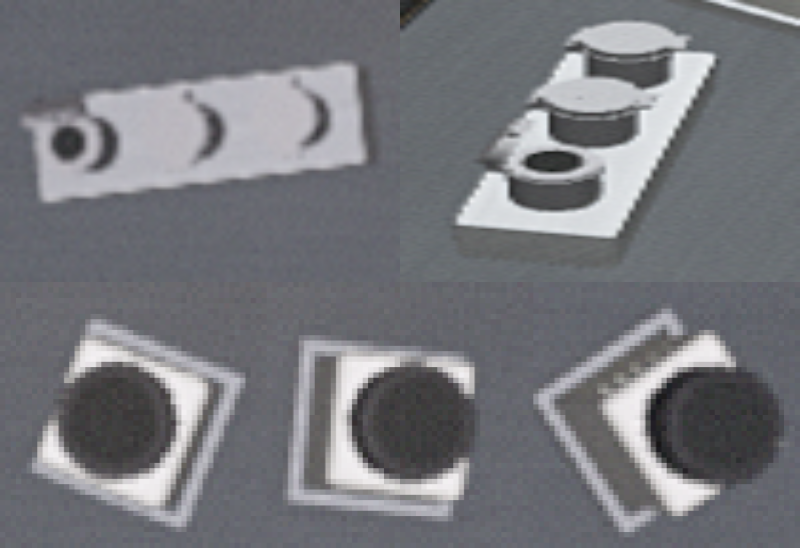

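Crop: the tube at +y has its cap nearly upright, leaning towards +x; the other two are shut. The jar and frame outlines are clear. Now I'll move towards the far side of the open cap with the gripper shut.

```bash
cat > need.py <<'E'
# need.py x y z yaw : mm/deg target -> shift along the present tool axes, turn, rows
import sys; from h import *
from scipy.spatial.transform import Rotation as R
def st():
    s=robot.read_state(); w,x,y,z=s["ee_rot"]; r=R.from_quat([x,y,z,w]); m=r.as_matrix()
    return s,m,np.degrees(np.arctan2(m[1,0],m[0,0]))
if __name__=="__main__":
    s,m,yaw=st(); p=s["ee_pos"]*1000
    print("t",round(s["time"],2),"tcp",p.round(1),"yaw",yaw.round(1),"tilt",np.degrees(np.arccos(-m[2,2])).round(2),"q6",np.degrees(s["q"][5]).round(0),"F",s["ft_force"].round(1),"T",s["ft_torque"].round(3),"grip",round(s["grip_width"],3),round(s["grasp_force"],1))
    if len(sys.argv)>3:
        a=np.array(sys.argv[1:4],float); d=m.T@(a-p); print("shift",d.round(1),"norm",np.linalg.norm(d).round(1))
        if len(sys.argv)>4: print("turn z",((yaw-float(sys.argv[4])+90)%180-90).round(1))
E
python3 - <<'E'
from h import *
f=dict(np.load("top0.npz")); P=cloud(f); q=P[200:250,150:185].reshape(-1,3); c=np.array([.4502,.345])
a=np.radians(8.3); X=np.array([np.cos(a),np.sin(a)]); Y=np.array([-X[1],X[0]])
l=np.c_[(q[:,:2]-c)@X*1000,(q[:,:2]-c)@Y*1000,q[:,2]*1000]; l=l[(l[:,2]>84)]
print(l[np.argsort(-l[:,2])][:25].round(0)); print(c*1000+X*52)
E
Z='{"delta_pos":[[22,-33,0],[22,-33,0],[22,-33,0],[22,-33,0],[22,-33,0],[22,-33,0],[22,-33,0],[22,-33,0]],"turn":[[0,0,0],[0,0,0],[0,0,0],[0,0,0],[0,0,0],[0,0,0],[0,0,0],[0,0,0]]}' ; :
python3 -m pendant '{"delta_pos":[[22,-33,0],[22,-33,0],[22,-33,0],[22,-33,0],[22,-33,0],[22,-33,0],[22,-33,0],[22,-33,0]],"turn":[[0,0,0],[0,0,0],[0,0,0],[0,0,0],[0,0,0],[0,0,0],[0,0,0],[0,0,0]]}' 1 40
python3 need.py 501.7 352.5 200 8.3
```

```text
[[  9.   4. 114.]
 [  9.   2. 112.]
 [ 10.  -4. 111.]
 [  9.   1. 111.]
 [ 11.   0. 111.]
 [  8.  -2. 111.]
 [  8.  -4. 110.]
 [ 11.  -1. 109.]
 [ 13.  -1. 109.]
 [ 11.   6. 108.]
 [ 12.   8. 107.]
 [ 10.  -5. 107.]
 [ 13.   1. 107.]
 [ 10.  -7. 107.]
 [  8.  -7. 106.]
 [ 11.   4. 106.]
 [  7.   5. 106.]
 [ 12.  -7. 106.]
 [ 13.  -2. 105.]
 [ 12.  -4. 105.]
 [ 10.   9. 105.]
 [ 14.  -7. 104.]
 [ 12. -13. 104.]
 [ 12.  11. 104.]
 [ 10.  -8. 103.]]
[501.65534103 352.50652245]
time: 0.82
ee_pos: [0.2573, -0.3065, 0.2312]
ee_rot: [-0.0, 0.993, 0.12, 0.0]
ft_force: [0.6, -0.7, -0.4]
grip_width: 0.001
grasp_force: 0.0
t 0.82 tcp [ 257.3 -306.5  231.2] yaw 13.8 tilt 0.01 q6 26.0 F [ 0.6 -0.7 -0.4] T [-0.055  0.013  0.013] grip 0.001 0.0
shift [ 394.7 -581.5   31.2] norm 703.5
turn z 5.5
```

```bash
python3 -m pendant '{"delta_pos":[[22,-33,0],[22,-33,0],[22,-33,0],[22,-33,0],[22,-33,0],[22,-33,0],[22,-33,0],[22,-33,0]],"turn":[[0,0,0],[0,0,0],[0,0,0],[0,0,0],[0,0,0],[0,0,0],[0,0,0],[0,0,0]]}' >/dev/null
python3 -m pendant '{"delta_pos":[[22,-33,0],[22,-33,0],[22,-33,0],[22,-33,0],[22,-33,0],[22,-33,0],[22,-33,10],[22,-33,10]],"turn":[[0,0,0],[0,0,0],[0,0,0],[0,0,0],[0,0,0],[0,0,0],[0,0,0],[0,0,5.5]]}' 
python3 need.py 501.7 352.5 95 8.3
```

```text
time: 2.15
ee_pos: [0.4732, 0.2909, 0.2113]
ee_rot: [-0.0, 0.997, 0.074, 0.001]
ft_force: [-0.0, 0.1, 0.7]
grip_width: 0.001
grasp_force: 0.0
t 2.15 tcp [473.2 290.9 211.3] yaw 8.5 tilt 0.07 q6 113.0 F [-0.   0.1  0.7] T [-0.029 -0.016 -0.046] grip 0.001 0.0
shift [ 37.2 -56.7 116.4] norm 134.6
turn z 0.2
```

```bash
python3 -m pendant '{"delta_pos":[[19,-28,10],[18,-29,20],[0,0,40],[0,0,38],[0,0,8],[0,0,0]],"turn":[[0,0,0],[0,0,0],[0,0,0],[0,0,0],[0,0,0],[0,0,0]]}'
python3 -m pendant '{"delta_pos":[[-9,0,0],[-9,0,0],[-9,0,0],[-9,0,0],[-9,0,0],[-9,0,4],[-3,0,5],[0,0,0]],"turn":[[0,0,0],[0,0,0],[0,0,0],[0,0,0],[0,0,0],[0,0,0],[0,0,0],[0,0,0]]}'
python3 need.py 445.2 344.3 81 8.3
```

```text
time: 2.65
ee_pos: [0.4989, 0.3489, 0.0924]
ee_rot: [0.002, 0.997, 0.073, -0.003]
ft_force: [0.2, -0.9, 0.4]
grip_width: -0.001
grasp_force: 0.0
time: 3.32
ee_pos: [0.443, 0.3415, 0.0855]
ee_rot: [0.0, 0.997, 0.073, -0.001]
ft_force: [-0.5, -0.1, -0.0]
grip_width: 0.001
grasp_force: 0.0
t 3.32 tcp [443.  341.5  85.5] yaw 8.4 tilt 0.1 q6 119.0 F [-0.5 -0.1 -0. ] T [-0.042 -0.012  0.019] grip 0.001 0.0
shift [ 2.6 -2.4  4.5] norm 5.7
turn z 0.1
```

```bash
python3 -m pendant '{"delta_pos":[[1,-2,2.5],[0,0,2],[0,0,1.5],[0,0,1],[0,0,0]],"turn":[[0,0,0],[0,0,0],[0,0,0],[0,0,0],[0,0,0]]}'
python3 -m pendant '{"delta_pos":[[0,0,1],[0,0,1],[0,0,0]],"turn":[[0,0,0],[0,0,0],[0,0,0]]}'
```

```text
time: 3.73
ee_pos: [0.4458, 0.3447, 0.0808]
ee_rot: [-0.0, 0.997, 0.073, 0.0]
ft_force: [-6.2, -1.6, 19.6]
grip_width: 0.003
grasp_force: 10.1
time: 3.98
ee_pos: [0.4458, 0.3448, 0.0804]
ee_rot: [-0.0, 0.997, 0.073, 0.0]
ft_force: [-11.8, -5.4, 40.0]
grip_width: 0.0
grasp_force: 20.1
```

Pressed down with 40 N at z = 80.4 mm, so the cap is shut. Next is jar1.

```bash
python3 -m pendant '{"delta_pos":[[0,0,-20],[0,0,-30],[-4,32,-18],[-4,36,0],[-4,36,0],[-4,36,0],[-4,36,0],[-4,36,0]],"turn":[[0,0,0],[0,0,0],[0,0,0],[0,0,0],[0,0,0],[0,0,0],[0,0,0],[0,0,0]]}' -1
python3 need.py 452 109.7 85 8.3
python3 - <<'E'
from h import *
f=grab("top"); P=cloud(f); q=P[195:250,150:240].reshape(-1,3); a=np.radians(8.3); X=np.array([np.cos(a),np.sin(a)]); Y=np.array([-X[1],X[0]])
c=np.array([.4577,.2935])
for k in(-1,0,1):
    d=(q[:,:2]-c-k*.052*Y); m=(np.abs(d@Y)<.015)&(np.abs(d@X)<.04)&(q[:,2]>.07); l=q[m]
    print(k,m.sum(),"x range",(np.percentile(d[m]@X,[2,98])*1000).round(1),"z",np.percentile(l[:,2]*1000,[2,50,98]).round(1))
E
```

```text
time: 4.65
ee_pos: [0.4526, 0.1294, 0.1453]
ee_rot: [-0.0, 0.997, 0.073, 0.0]
ft_force: [0.7, 0.2, -0.1]
grip_width: 0.996
grasp_force: 0.0
t 4.65 tcp [452.6 129.4 145.3] yaw 8.4 tilt 0.03 q6 97.0 F [ 0.7  0.2 -0.1] T [-0.001 -0.058  0.019] grip 0.996 0.0
shift [-3.4 19.4 60.3] norm 63.4
turn z 0.1Traceback (most recent call last):
  File "<stdin>", line 6, in <module>
    return _quantile_unchecked(
        a, q, axis, out, overwrite_input, method, keepdims, weights)
    return _ureduce(a,
                    func=_quantile_ureduce_func,
    ...<5 lines>...
                    overwrite_input=overwrite_input,
                    method=method)
    r = func(a, **kwargs)
    result = _quantile(arr,
                       quantiles=q,
    ...<2 lines>...
                       out=out,
                       weights=wgt)
    slices_having_nans = np.isnan(arr[-1, ...])
                                  ~~~^^^^^^^^^
IndexError: index -1 is out of bounds for axis 0 with size 0
```

```bash
python3 -m pendant '{"delta_pos":[[-3.5,19.5,0],[0,0,10],[0,0,25],[0,0,20],[0,0,5.5],[0,0,0],[0,0,0]],"turn":[[0,0,0],[0,0,-7],[0,0,-7],[0,0,-7],[0,0,-7],[0,0,0],[0,0,0]]}'
python3 need.py 452 109.7 85
python3 -m pendant '{"delta_pos":[[0,0,0],[0,0,0],[0,0,0],[0,0,0],[0,0,0],[0,0,0]],"turn":[[0,0,0],[0,0,0],[0,0,0],[0,0,0],[0,0,0],[0,0,0]]}' 1 60
python3 need.py
python3 -m pendant '{"delta_pos":[[0,0,0],[0,0,0],[0,0,0]],"turn":[[0,0,4],[0,0,4],[0,0,0]]}'
python3 need.py
```

```text
time: 5.28
ee_pos: [0.4518, 0.1111, 0.0845]
ee_rot: [-0.0, 0.951, 0.31, -0.0]
ft_force: [-0.6, -0.3, 0.1]
grip_width: 0.992
grasp_force: 0.0
t 5.28 tcp [451.8 111.1  84.5] yaw 36.1 tilt 0.05 q6 68.0 F [-0.6 -0.3  0.1] T [0.02  0.033 0.003] grip 0.992 0.0
shift [-0.7  1.2 -0.5] norm 1.5
time: 5.78
ee_pos: [0.4527, 0.1112, 0.0856]
ee_rot: [0.0, 0.95, 0.312, 0.001]
ft_force: [1.7, -2.5, 6.2]
grip_width: 0.543
grasp_force: 60.8
t 5.78 tcp [452.7 111.2  85.6] yaw 36.3 tilt 0.12 q6 67.0 F [ 1.7 -2.5  6.2] T [-0.328  0.015  0.027] grip 0.543 60.8
time: 6.03
ee_pos: [0.453, 0.1111, 0.0858]
ee_rot: [0.0, 0.97, 0.243, 0.001]
ft_force: [2.2, -3.0, 7.1]
grip_width: 0.546
grasp_force: 61.0
t 6.03 tcp [453.  111.1  85.8] yaw 28.1 tilt 0.16 q6 76.0 F [ 2.2 -3.   7.1] T [-0.617 -0.269 -0.021] grip 0.546 61.0
```

```bash

python3 -m pendant '{"delta_pos":[[0,0,0],[0,0,0],[0,0,0],[0,0,0]],"turn":[[0,0,4],[0,0,4],[0,0,4],[0,0,0]]}' >/dev/null
python3 need.py
```

```text
t 6.37 tcp [453.3 110.8  85.9] yaw 16.1 tilt 0.19 q6 88.0 F [ 3.1 -6.5  6.9] T [-1.076 -0.434 -0.02 ] grip 0.545 61.3
```

```bash

python3 -m pendant '{"delta_pos":[[0,0,0],[0,0,0],[0,0,0],[0,0,0]],"turn":[[0,0,5],[0,0,5],[0,0,5],[0,0,0]]}' >/dev/null
python3 need.py
python3 -m pendant '{"delta_pos":[[0,0,0],[0,0,0],[0,0,0]],"turn":[[0,0,5],[0,0,5],[0,0,0]]}' >/dev/null
python3 need.py

```

```text
t 6.7 tcp [453.2 110.9  85.8] yaw 1.0 tilt 0.18 q6 103.0 F [ 2.  -4.3  6.9] T [-0.657 -0.43  -0.   ] grip 0.544 61.5
t 6.95 tcp [453.3 110.8  85.9] yaw -9.0 tilt 0.19 q6 113.0 F [ 2.6 -4.7  9. ] T [-0.835 -0.478 -0.016] grip 0.544 61.6
```

```bash

python3 -m pendant '{"delta_pos":[[0,0,0],[0,0,0],[0,0,0]],"turn":[[0,0,5],[0,0,5],[0,0,0]]}' >/dev/null
python3 need.py
python3 -m pendant '{"delta_pos":[[0,0,0],[0,0,0],[0,0,0]],"turn":[[0,0,5],[0,0,5],[0,0,0]]}' >/dev/null
python3 need.py

```

```text
t 7.2 tcp [453.5 109.7  86.1] yaw -18.7 tilt 0.27 q6 123.0 F [  2.8 -13.3  11.9] T [-2.567 -0.538  1.116] grip 0.547 62.2
t 7.45 tcp [452.2 109.8  85.8] yaw -28.8 tilt 0.17 q6 133.0 F [ -0.4 -10.3  12.5] T [-2.128  0.426  0.962] grip 0.548 63.8
```

jar1 was loose: it turned freely for about 55°, then hit a firm stop (≈1.1 N m, pads slipping). I'll release it, regrip without torque, and lift.

```bash

python3 -m pendant '{"delta_pos":[[0,0,0],[0,0,0],[0,0,0]],"turn":[[0,0,0],[0,0,0],[0,0,0]]}' -0.4
python3 -m pendant '{"delta_pos":[[0,0,0],[0,0,0],[0,0,0],[0,0,0]],"turn":[[0,0,0],[0,0,0],[0,0,0],[0,0,0]]}' 1 90
python3 need.py
python3 -m pendant '{"delta_pos":[[0,0,-6],[0,0,-14],[0,0,-28],[0,0,-28],[0,0,0]],"turn":[[0,0,0],[0,0,0],[0,0,0],[0,0,0],[0,0,0]]}'
python3 need.py 620.6 165.7 170
```

```text
time: 7.7
ee_pos: [0.4517, 0.1113, 0.0849]
ee_rot: [-0.0, 0.969, -0.248, 0.0]
ft_force: [0.6, -0.7, 0.3]
grip_width: 0.698
grasp_force: 0.0
time: 8.03
ee_pos: [0.4514, 0.1109, 0.0851]
ee_rot: [0.0, 0.969, -0.247, -0.0]
ft_force: [-2.3, -4.0, 9.6]
grip_width: 0.541
grasp_force: 90.3
t 8.03 tcp [451.4 110.9  85.1] yaw -28.6 tilt 0.05 q6 132.0 F [-2.3 -4.   9.6] T [-0.742  0.501  0.132] grip 0.541 90.3
time: 8.45
ee_pos: [0.4542, 0.112, 0.1649]
ee_rot: [-0.002, 0.969, -0.247, 0.003]
ft_force: [0.4, -1.3, -3.3]
grip_width: 0.541
grasp_force: 93.2
t 8.45 tcp [454.2 112.  164.9] yaw -28.6 tilt 0.37 q6 132.0 F [ 0.4 -1.3 -3.3] T [-0.144  0.001  0.052] grip 0.541 93.2
shift [ 120.3 -126.9   -3.9] norm 174.9
```

```bash
python3 - <<'E'
from h import *
f=grab("side"); cv2.imwrite("pics/s1.png",cv2.resize(f["frame"][150:400,200:500,::-1],(720,600)))
E
```

```text
(no output)
```

View pics/s1.png

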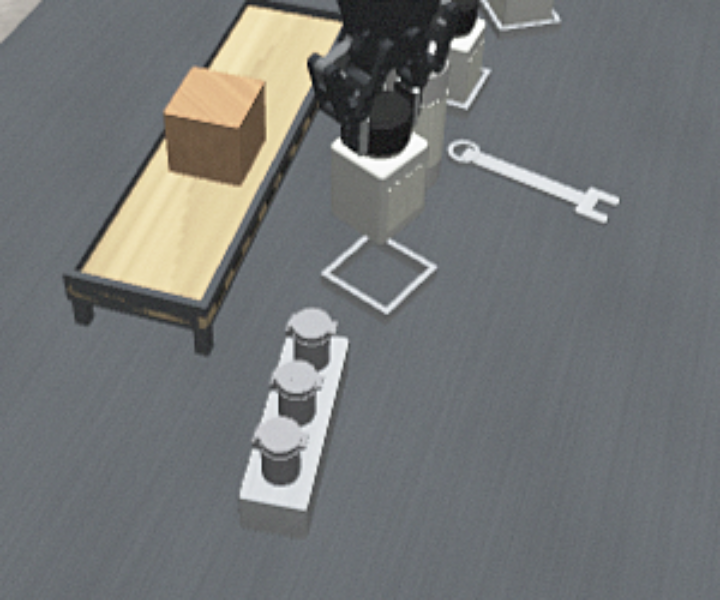

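Side crop: all three flip caps are shut (around (312,322), (297,377), (280,440)) and jar1 hangs upright clear of its frame. Next, carry it to the shelf.

```bash

python3 -m pendant '{"delta_pos":[[12,-13,0],[24,-25.5,0],[24,-25.5,0],[24,-25.5,0],[24,-25.5,0],[12,-12,0],[0,0,0]],"turn":[[0,0,0],[0,0,0],[0,0,0],[0,0,0],[0,0,0],[0,0,0],[0,0,0]]}' >/dev/null
python3 -m pendant '{"delta_pos":[[0,0,0],[0,0,0],[0,0,6],[0,0,12],[0,0,6],[0,0,0]],"turn":[[0,0,-7],[0,0,-7],[0,0,-7],[0,0,-6],[0,0,0],[0,0,0]]}' 
python3 need.py 620.6 165.7 135
```

```text
time: 9.58
ee_pos: [0.6168, 0.1644, 0.1355]
ee_rot: [0.001, 1.0, -0.016, -0.001]
ft_force: [0.3, 0.3, -4.4]
grip_width: 0.542
grasp_force: 93.6
t 9.58 tcp [616.8 164.4 135.5] yaw -1.8 tilt 0.13 q6 107.0 F [ 0.3  0.3 -4.4] T [ 0.034 -0.025 -0.051] grip 0.542 93.6
shift [ 3.8 -1.4  0.5] norm 4.1
```

```bash

python3 -m pendant '{"delta_pos":[[4,-1,0],[0,0,1],[0,0,0]],"turn":[[0,0,0],[0,0,0],[0,0,0]]}' 
python3 -m pendant '{"delta_pos":[[0,0,1],[0,0,0]],"turn":[[0,0,0],[0,0,0]]}' 
```

```text
time: 9.83
ee_pos: [0.6218, 0.1659, 0.1353]
ee_rot: [0.0, 1.0, -0.015, -0.0]
ft_force: [-0.8, 0.0, -2.5]
grip_width: 0.535
grasp_force: 93.9
time: 10.0
ee_pos: [0.622, 0.1658, 0.1352]
ee_rot: [0.0, 1.0, -0.015, 0.0]
ft_force: [-1.4, -0.8, 3.7]
grip_width: 0.535
grasp_force: 94.4
```

```bash

python3 -m pendant '{"delta_pos":[[0,0,0],[0,0,0],[0,0,0],[0,0,-15],[0,0,-30],[0,0,-25]],"turn":[[0,0,0],[0,0,0],[0,0,0],[0,0,0],[0,0,0],[0,0,0]]}' -0.4
python3 need.py 471.4 -172.5 150
```

```text
time: 10.5
ee_pos: [0.6216, 0.166, 0.2053]
ee_rot: [0.0, 1.0, -0.014, -0.001]
ft_force: [1.1, 0.4, 0.5]
grip_width: 0.699
grasp_force: 0.0
t 10.5 tcp [621.6 166.  205.3] yaw -1.7 tilt 0.07 q6 106.0 F [1.1 0.4 0.5] T [-0.016 -0.05   0.057] grip 0.699 0.0
shift [-140.3  342.7   55.5] norm 374.5
```

```bash

python3 -m pendant '{"delta_pos":[[-14,34.3,0],[-14,34.3,0],[-14,34.3,0],[-14,34.3,0],[-14,34.3,0],[-14,34.3,0],[-14,34.3,0],[-14,34.3,0]],"turn":[[0,0,0],[0,0,0],[0,0,0],[0,0,0],[0,0,0],[0,0,0],[0,0,0],[0,0,0]]}' -1 >/dev/null
python3 -m pendant '{"delta_pos":[[-14,34.3,10],[-14,34.3,15],[0,0,35],[0,0,0]],"turn":[[0,0,0],[0,0,0],[0,0,0],[0,0,0]]}' >/dev/null
python3 need.py 471.4 -172.5 85
```

```text
t 11.5 tcp [ 468.6 -173.5  140.8] yaw -1.9 tilt 0.36 q6 71.0 F [-1.   1.1 -0.8] T [0.06  0.098 0.004] grip 1.004 0.0
shift [ 3.1 -0.9 55.8] norm 55.8
```

```bash

python3 -m pendant '{"delta_pos":[[2,-1,25],[0,0,30],[0,0,5],[0,0,0]],"turn":[[0,0,0],[0,0,0],[0,0,0],[0,0,0]]}' >/dev/null
python3 need.py 471.4 -172.5 85
python3 -m pendant '{"delta_pos":[[0,0,0],[0,0,0],[0,0,0],[0,0,0],[0,0,0],[0,0,0]],"turn":[[0,0,0],[0,0,0],[0,0,0],[0,0,0],[0,0,0],[0,0,0]]}' 1 60 >/dev/null
python3 need.py
python3 -m pendant '{"delta_pos":[[0,0,0],[0,0,0],[0,0,0],[0,0,0]],"turn":[[0,0,4],[0,0,4],[0,0,4],[0,0,0]]}' >/dev/null
python3 need.py
```

```text
t 11.83 tcp [ 473.4 -170.8   84.1] yaw -1.6 tilt 0.21 q6 72.0 F [ 0.2 -0.6  0.7] T [-0.048  0.025 -0.039] grip 1.001 0.0
shift [-1.9  1.8 -0.9] norm 2.8
t 12.33 tcp [ 475.5 -172.6   86.6] yaw -1.6 tilt 0.19 q6 72.0 F [-0.9 -1.6  7.1] T [-0.211  0.107  0.025] grip 0.543 60.3
t 12.67 tcp [ 477.  -174.2   86.8] yaw -13.7 tilt 0.44 q6 84.0 F [ 2.7 -9.1  1.1] T [-1.998 -0.459  0.838] grip 0.543 61.5
```

```bash

python3 -m pendant '{"delta_pos":[[0,0,0],[0,0,0],[0,0,0]],"turn":[[0,0,4],[0,0,4],[0,0,0]]}' >/dev/null
python3 need.py
python3 -m pendant '{"delta_pos":[[0,0,0],[0,0,0],[0,0,0],[0,0,0]],"turn":[[0,0,-4],[0,0,0],[0,0,0],[0,0,0]]}' -0.4 >/dev/null
python3 need.py
```

```text
t 12.92 tcp [ 478.  -175.3   87.3] yaw -21.6 tilt 0.62 q6 92.0 F [  3.7 -13.6   1.9] T [-2.713 -0.76   1.876] grip 0.541 61.5
t 13.25 tcp [ 474.1 -171.8   85.1] yaw -17.8 tilt 0.01 q6 88.0 F [-0.3 -0.4 -1.7] T [0.078 0.051 0.055] grip 0.697 0.0
```

Torque built after only about 8–12°, so cap2 was already tight (a loose one has at least 29° of free travel). Quick look that jar2 still sits right.

```bash
python3 - <<'E'
from h import *
f=grab("wrist"); P=cloud(f); cv2.imwrite("pics/w1.png",f["frame"][...,::-1])
Z=P[...,2];b=f["frame"].mean(-1)
for n,m in(("shoulder",(Z>.07)&(Z<.092)&(b>130)),("frame",(Z>.005)&(Z<.022)&(b>110))):
    k,l,s,c=cv2.connectedComponentsWithStats(m.astype(np.uint8))
    for i in range(1,k):
        if s[i,4]>400:
            p=P[l==i]; r=cv2.minAreaRect((p[:,:2]*1000).astype(np.float32)); print(n,c[i].round(),s[i,4],np.round(r[0],1),np.round(r[1],1),round(r[2],1),np.percentile(p[:,2],[5,50,95]).round(4))
E
```

```text
shoulder [588. 226.] 3555 [ 430.5 -332.1] [57.8 57.6] 33.8 [0.0765 0.08   0.0816]
shoulder [328. 220.] 2997 [ 482.2 -177.4] [58.2 34.2] 80.9 [0.0729 0.0799 0.0816]
frame [511. 189.] 2117 [ 429.5 -333.2] [73.5 72.4] 34.1 [0.0121 0.0148 0.0204]
frame [324. 175.] 1392 [ 489.8 -177.2] [72.3 32.3] 84.5 [0.0076 0.0145 0.0194]
frame [ 41. 288.] 523 [475.4  95.8] [69.7 19.3] 70.0 [0.0129 0.0145 0.0154]
```

View pics/w1.png

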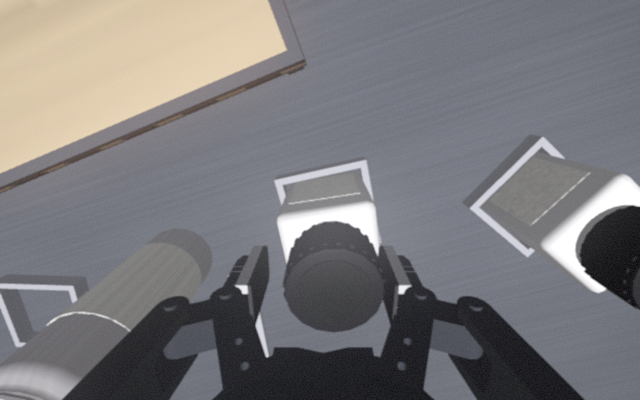

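Wrist view: jar2 sits level in its frame with its cap centred between the fingers at (333,285), and jar3 is at (600,225). Regrip and lift jar2.

```bash

python3 -m pendant '{"delta_pos":[[-2,1,0],[0,0,0],[0,0,0],[0,0,0],[0,0,0]],"turn":[[0,0,0],[0,0,0],[0,0,0],[0,0,0],[0,0,0]]}' 1 90 >/dev/null
python3 need.py
python3 -m pendant '{"delta_pos":[[0,0,-6],[0,0,-14],[0,0,-28],[0,0,-28],[0,0,0]],"turn":[[0,0,0],[0,0,0],[0,0,0],[0,0,0],[0,0,0]]}' >/dev/null
python3 need.py 624.9 -30.9 160
```

```text
t 13.72 tcp [ 472.2 -172.8   85.4] yaw -17.7 tilt 0.07 q6 87.0 F [-0.2 -1.9  7.2] T [-0.46   0.253 -0.006] grip 0.541 91.0
t 14.13 tcp [ 474.1 -173.   165.1] yaw -17.7 tilt 0.34 q6 87.0 F [ 1.7 -1.  -3.3] T [-0.041 -0.128 -0.005] grip 0.537 92.9
shift [ 100.5 -181.1    5.7] norm 207.2
```

```bash

python3 -m pendant '{"delta_pos":[[8.9,-15.2,0],[17.8,-30.5,0],[17.8,-30.5,0],[17.8,-30.5,0],[17.8,-30.5,0],[17.8,-30.5,0],[8.9,-15.2,0],[0,0,0]],"turn":[[0,0,0],[0,0,0],[0,0,0],[0,0,0],[0,0,0],[0,0,0],[0,0,0],[0,0,0]]}' >/dev/null
python3 -m pendant '{"delta_pos":[[0,0,4],[0,0,10],[0,0,8],[0,0,0]],"turn":[[0,0,-6],[0,0,-6],[0,0,0],[0,0,0]]}' >/dev/null
python3 need.py 631.5 -30.9 135
```

```text
t 15.13 tcp [626.9 -30.6 136.1] yaw -5.9 tilt 0.26 q6 93.0 F [-0.4 -0.5 -3.2] T [ 0.055  0.046 -0.025] grip 0.536 93.6
shift [ 4.6 -0.1  1.1] norm 4.7
```

```bash

python3 -m pendant '{"delta_pos":[[4,0,0],[0,0,1],[0,0,1],[0,0,0]],"turn":[[0,0,0],[0,0,0],[0,0,0],[0,0,0]]}' >/dev/null
python3 need.py
```

```text
t 15.47 tcp [633.3 -30.9 137. ] yaw -5.7 tilt 0.02 q6 93.0 F [ 1.1 -0.3 -3.3] T [-0.002  0.032 -0.061] grip 0.541 93.6
```

```bash

python3 -m pendant '{"delta_pos":[[0,0,1],[0,0,0.5],[0,0,0]],"turn":[[0,0,0],[0,0,0],[0,0,0]]}' >/dev/null
python3 need.py
python3 -m pendant '{"delta_pos":[[0,0,0.7],[0,0,0]],"turn":[[0,0,0],[0,0,0]]}' >/dev/null
python3 need.py
```

```text
t 15.72 tcp [633.3 -30.8 135.6] yaw -5.7 tilt 0.03 q6 93.0 F [-0.5 -0.1 -2.3] T [-0.101  0.085  0.024] grip 0.535 93.6
t 15.88 tcp [633.6 -31.  135.4] yaw -5.6 tilt 0.06 q6 93.0 F [-1.3 -1.8  3.9] T [-0.118  0.312 -0.034] grip 0.54 94.3
```

```bash

python3 -m pendant '{"delta_pos":[[0,0,0],[0,0,0],[0,0,0],[0,0,-15],[0,0,-30],[0,0,-25]],"turn":[[0,0,0],[0,0,0],[0,0,0],[0,0,0],[0,0,0],[0,0,0]]}' -0.4 >/dev/null
python3 need.py 431.2 -330.3 150
```

```text
t 16.38 tcp [632.8 -30.6 205.1] yaw -5.6 tilt 0.08 q6 93.0 F [ 0.3 -0.4  0.1] T [ 0.    -0.006 -0.01 ] grip 0.698 0.0
shift [-171.   318.1   55.3] norm 365.3
```

```bash

python3 -m pendant '{"delta_pos":[[-17.1,31.8,0],[-17.1,31.8,0],[-17.1,31.8,0],[-17.1,31.8,0],[-17.1,31.8,0],[-17.1,31.8,0],[-17.1,31.8,10],[-17.1,31.8,15]],"turn":[[0,0,0],[0,0,0],[0,0,0],[0,0,0],[0,0,0],[0,0,0],[0,0,0],[0,0,0]]}' -1 >/dev/null
python3 -m pendant '{"delta_pos":[[-17.1,31.8,15],[-17.1,31.8,15],[0,0,0],[0,0,0]],"turn":[[0,0,0],[0,0,0],[0,0,0],[0,0,0]]}' >/dev/null
python3 need.py 431.2 -330.3 85
```

```text
t 17.38 tcp [ 430.2 -331.4  148.8] yaw -5.8 tilt 0.09 q6 58.0 F [-0.4  1.1  0.9] T [ 0.005 -0.038  0.005] grip 1.004 0.0
shift [ 0.9 -1.1 63.8] norm 63.8
```

```bash

python3 -m pendant '{"delta_pos":[[1,-1,25],[0,0,30],[0,0,9],[0,0,0]],"turn":[[0,0,0],[0,0,0],[0,0,0],[0,0,0]]}' >/dev/null
python3 need.py 431.2 -330.3 85
python3 -m pendant '{"delta_pos":[[0,0,0],[0,0,0],[0,0,0],[0,0,0],[0,0,0],[0,0,0]],"turn":[[0,0,0],[0,0,0],[0,0,0],[0,0,0],[0,0,0],[0,0,0]]}' 1 60 >/dev/null
python3 need.py
python3 -m pendant '{"delta_pos":[[0,0,0],[0,0,0],[0,0,0],[0,0,0]],"turn":[[0,0,4],[0,0,4],[0,0,4],[0,0,0]]}' >/dev/null
python3 need.py
```

```text
t 17.72 tcp [ 432.1 -327.7   83.8] yaw -5.6 tilt 0.24 q6 58.0 F [ 0.2 -0.5  0.2] T [ 0.033 -0.015 -0.001] grip 0.998 0.0
shift [-0.7  2.7 -1.2] norm 3.0
t 18.22 tcp [ 434.  -330.6   87.3] yaw -5.6 tilt 0.2 q6 58.0 F [-0.3 -1.8  7.5] T [-0.129  0.08  -0.025] grip 0.55 60.7
t 18.55 tcp [ 434.  -331.1   87.4] yaw -17.9 tilt 0.24 q6 70.0 F [-0.1 -3.6  6.9] T [-0.555  0.154 -0.025] grip 0.544 61.0
```

Free so far, so I'll keep turning.

```bash

python3 -m pendant '{"delta_pos":[[0,0,0],[0,0,0],[0,0,0],[0,0,0]],"turn":[[0,0,5],[0,0,5],[0,0,5],[0,0,0]]}' >/dev/null
python3 need.py
python3 -m pendant '{"delta_pos":[[0,0,0],[0,0,0],[0,0,0]],"turn":[[0,0,5],[0,0,5],[0,0,0]]}' >/dev/null
python3 need.py
```

```text
t 18.88 tcp [ 434.2 -331.6   87.6] yaw -32.9 tilt 0.3 q6 86.0 F [-0.3 -4.7  5.9] T [-0.823  0.237 -0.018] grip 0.546 61.4
t 19.13 tcp [ 434.2 -331.5   87.5] yaw -42.9 tilt 0.29 q6 96.0 F [-0.8 -4.8  7.1] T [-0.862  0.054 -0.022] grip 0.544 61.3
```

```bash

python3 -m pendant '{"delta_pos":[[0,0,0],[0,0,0],[0,0,0]],"turn":[[0,0,5],[0,0,5],[0,0,0]]}' >/dev/null
python3 need.py
python3 -m pendant '{"delta_pos":[[0,0,0],[0,0,0],[0,0,0]],"turn":[[0,0,5],[0,0,5],[0,0,0]]}' >/dev/null
python3 need.py
```

```text
t 19.38 tcp [ 434.3 -331.6   87.6] yaw -52.9 tilt 0.31 q6 106.0 F [-0.8 -5.9  7.1] T [-1.032  0.096 -0.028] grip 0.544 61.3
t 19.63 tcp [ 434.2 -331.8   87.7] yaw -62.9 tilt 0.32 q6 116.0 F [-2.2 -6.9  9.5] T [-1.233  0.405 -0.032] grip 0.542 61.5
```

```bash

python3 -m pendant '{"delta_pos":[[0,0,0],[0,0,0],[0,0,0]],"turn":[[0,0,5],[0,0,5],[0,0,0]]}' >/dev/null
python3 need.py
python3 -m pendant '{"delta_pos":[[0,0,0],[0,0,0],[0,0,0]],"turn":[[0,0,5],[0,0,5],[0,0,0]]}' >/dev/null
python3 need.py
```

```text
t 19.88 tcp [ 433.9 -332.    87.7] yaw -72.9 tilt 0.32 q6 125.0 F [-2.6 -8.2  8.8] T [-1.509  0.674  0.13 ] grip 0.549 61.7
t 20.13 tcp [ 433.2 -331.7   87.9] yaw -82.8 tilt 0.25 q6 135.0 F [-7.1 -6.5 14.4] T [-1.131  1.565  0.452] grip 0.545 62.5
```

```bash

python3 -m pendant '{"delta_pos":[[0,0,0],[0,0,0],[0,0,0]],"turn":[[0,0,5],[0,0,0],[0,0,0]]}' >/dev/null
python3 need.py
python3 -m pendant '{"delta_pos":[[0,0,0],[0,0,0],[0,0,0]],"turn":[[0,0,5],[0,0,0],[0,0,0]]}' >/dev/null
python3 need.py
```

```text
t 20.38 tcp [ 433.  -330.8   87.6] yaw -87.6 tilt 0.15 q6 140.0 F [-6.8 -4.5 14. ] T [-0.415  1.287  0.385] grip 0.544 62.2
t 20.63 tcp [ 432.8 -330.1   87.3] yaw -92.6 tilt 0.09 q6 145.0 F [-4.5 -0.3 13.3] T [0.004 1.057 0.593] grip 0.546 61.3
```

```bash

python3 -m pendant '{"delta_pos":[[0,0,0],[0,0,0],[0,0,0],[0,0,0]],"turn":[[0,0,-7],[0,0,-7],[0,0,-7],[0,0,0]]}' -0.3 >/dev/null
python3 need.py 431.2 -330.5 85
python3 - <<'E'
from h import *
f=grab("wrist"); P=cloud(f)
Z=P[...,2];b=f["frame"].mean(-1)
for n,m in(("shoulder",(Z>.07)&(Z<.092)&(b>130)),("frame",(Z>.005)&(Z<.022)&(b>110)),("cap",(Z>.11)&(Z<.12)&(b<90))):
    k,l,s,c=cv2.connectedComponentsWithStats(m.astype(np.uint8))
    for i in range(1,k):
        if s[i,4]>400:
            p=P[l==i]; r=cv2.minAreaRect((p[:,:2]*1000).astype(np.float32)); print(n,c[i].round(),s[i,4],np.round(r[0],1),np.round(r[1],1),round(r[2],1),np.percentile(p[:,2],[5,50,95]).round(4))
E
```

```text
t 20.97 tcp [ 432.6 -329.5   86.1] yaw -71.3 tilt 0.01 q6 124.0 F [-1.6 -2.   0.8] T [-0.12   0.192  0.008] grip 0.653 0.7
shift [0.5 1.7 1.1] norm 2.1
shoulder [326. 207.] 3060 [ 435.7 -343.1] [58.3 39.9] 33.7 [0.0733 0.0801 0.082 ]
frame [326. 170.] 1376 [ 429.7 -333.6] [72.1 72. ] 34.0 [0.0079 0.0145 0.0189]
frame [273. 326.] 430 [ 442.3 -189.9] [41.6 20.2] 84.8 [0.0062 0.014  0.0153]
cap [341. 296.] 2502 [ 422.7 -329.1] [48.2 28. ] 43.6 [0.1149 0.1162 0.1173]
```

Jar3's outline sits square in its frame, so the final stop was ambiguous. I'll regrip harder, centred, and twist again.

```bash

python3 -m pendant '{"delta_pos":[[1.4,2,0],[0,0,0],[0,0,0]],"turn":[[0,0,0],[0,0,0],[0,0,0]]}' -0.4 >/dev/null
python3 -m pendant '{"delta_pos":[[0,0,0],[0,0,0],[0,0,0],[0,0,0]],"turn":[[0,0,0],[0,0,0],[0,0,0],[0,0,0]]}' 1 110 >/dev/null
python3 need.py
python3 -m pendant '{"delta_pos":[[0,0,0],[0,0,0],[0,0,0],[0,0,0]],"turn":[[0,0,4],[0,0,4],[0,0,4],[0,0,0]]}' >/dev/null
python3 need.py
python3 -m pendant '{"delta_pos":[[0,0,0],[0,0,0],[0,0,0]],"turn":[[0,0,4],[0,0,4],[0,0,0]]}' >/dev/null
python3 need.py
```

```text
t 21.6 tcp [ 431.2 -331.7   86.1] yaw -71.7 tilt 0.03 q6 124.0 F [-3.5  0.6  6.7] T [-0.004  0.533  0.006] grip 0.534 111.2
t 21.93 tcp [ 431.2 -331.7   85.8] yaw -83.6 tilt 0.09 q6 136.0 F [-2.4 -0.6  4.7] T [-0.348  0.645  1.831] grip 0.533 115.2
t 22.18 tcp [ 431.2 -332.7   86.1] yaw -91.4 tilt 0.2 q6 144.0 F [-3.5 -3.9  4.8] T [-1.115  0.896  3.346] grip 0.535 115.2
```

Firm 3.3 N m stop: cap3 is tight. Release straight, regrip, and lift.

```bash

python3 -m pendant '{"delta_pos":[[0,0,0],[0,0,0],[0,0,0]],"turn":[[0,0,0],[0,0,0],[0,0,0]]}' -0.4 >/dev/null
python3 -m pendant '{"delta_pos":[[0,0,0],[0,0,0],[0,0,0],[0,0,0]],"turn":[[0,0,0],[0,0,0],[0,0,0],[0,0,0]]}' 1 90 >/dev/null
python3 need.py
python3 -m pendant '{"delta_pos":[[0,0,-6],[0,0,-14],[0,0,-28],[0,0,-28],[0,0,0]],"turn":[[0,0,0],[0,0,0],[0,0,0],[0,0,0],[0,0,0]]}' >/dev/null
python3 -m pendant '{"delta_pos":[[0,0,0],[0,0,0],[0,0,0],[0,0,0],[0,0,0],[0,0,0],[0,0,0],[0,0,0]],"turn":[[0,0,-4],[0,0,-7],[0,0,-7],[0,0,-7],[0,0,-7],[0,0,-7],[0,0,-7],[0,0,-7]]}' >/dev/null
python3 -m pendant '{"delta_pos":[[0,0,0],[0,0,0],[0,0,0]],"turn":[[0,0,-7],[0,0,-3],[0,0,0]]}' >/dev/null
python3 need.py 636.6 -120.7 163
```

```text
t 22.77 tcp [ 431.2 -331.3   85.8] yaw -91.7 tilt 0.03 q6 144.0 F [-2.1  1.4  4.2] T [0.111 0.305 0.059] grip 0.541 91.4
t 24.1 tcp [ 430.9 -331.   160.8] yaw -28.5 tilt 0.08 q6 81.0 F [-0.5 -0.3 -4. ] T [-0.045  0.022  0.001] grip 0.541 92.9
shift [  80.4 -283.    -2.2] norm 294.2
```

```bash

python3 -m pendant '{"delta_pos":[[5,-17.7,-5],[10,-35.4,0],[10,-35.4,0],[10,-35.4,0],[10,-35.4,0],[10,-35.4,0],[10,-35.4,0],[10,-35.4,0]],"turn":[[0,0,0],[0,0,0],[0,0,0],[0,0,0],[0,0,0],[0,0,0],[0,0,0],[0,0,0]]}' >/dev/null
python3 -m pendant '{"delta_pos":[[5,-17.7,0],[0,0,0],[0,0,0]],"turn":[[0,0,0],[0,0,0],[0,0,0]]}' >/dev/null
python3 need.py 636.6 -120.7 136
```

```text
t 25.02 tcp [ 637.2 -120.4  165.7] yaw -28.6 tilt 0.09 q6 108.0 F [ 0.2 -0.7 -3. ] T [-0.053  0.029  0.025] grip 0.536 93.8
shift [-0.3  0.6 29.7] norm 29.7
```

```bash

python3 -m pendant '{"delta_pos":[[0,0,8],[0,0,12],[0,0,7],[0,0,1.5],[0,0,0]],"turn":[[0,0,0],[0,0,0],[0,0,0],[0,0,0],[0,0,0]]}' >/dev/null
python3 need.py
python3 -m pendant '{"delta_pos":[[0,0,1],[0,0,0.5],[0,0,0]],"turn":[[0,0,0],[0,0,0],[0,0,0]]}' >/dev/null
python3 need.py
```

```text
t 25.43 tcp [ 636.3 -121.9  137. ] yaw -28.7 tilt 0.1 q6 108.0 F [ 0.1  0.8 -3. ] T [0.011 0.038 0.007] grip 0.537 94.2
t 25.68 tcp [ 637.4 -121.4  136.7] yaw -28.7 tilt 0.02 q6 108.0 F [-0.2  0.7 -3.7] T [-0.018  0.027 -0.026] grip 0.542 94.2
```

```bash

python3 -m pendant '{"delta_pos":[[0,0,0.8],[0,0,0]],"turn":[[0,0,0],[0,0,0]]}' >/dev/null
python3 need.py
python3 -m pendant '{"delta_pos":[[0,0,0.8],[0,0,0]],"turn":[[0,0,0],[0,0,0]]}' >/dev/null
python3 need.py
```

```text
t 25.85 tcp [ 637.5 -121.3  136. ] yaw -28.6 tilt 0.03 q6 108.0 F [ 1.  -0.5 -2.5] T [ 0.035 -0.066 -0.011] grip 0.532 94.2
t 26.02 tcp [ 637.7 -121.5  135.9] yaw -28.6 tilt 0.07 q6 108.0 F [-1.7 -1.1  2.8] T [-0.059  0.325 -0.015] grip 0.538 94.4
```

```bash

python3 -m pendant '{"delta_pos":[[0,0,0],[0,0,0],[0,0,0],[0,0,-15],[0,0,-30],[0,0,-20]],"turn":[[0,0,0],[0,0,0],[0,0,0],[0,0,0],[0,0,0],[0,0,0]]}' -0.4 >/dev/null
python3 -m pendant '{"delta_pos":[[-16,-26,0],[-16,-26,0],[-16,-26,0],[0,0,0]],"turn":[[0,0,0],[0,0,0],[0,0,0],[0,0,0]]}' -0.6 >/dev/null
python3 need.py 632.9 -30.7 136.5
```

```text
t 26.85 tcp [632.3 -25.4 200.2] yaw -28.5 tilt 0.11 q6 116.0 F [ 1.1 -0.2 -0.5] T [-0.028  0.04   0.035] grip 0.799 0.0
shift [ 3.2  4.5 63.7] norm 63.9
```

```bash

python3 -m pendant '{"delta_pos":[[2.5,4,5],[0,0,30],[0,0,24],[0,0,4],[0,0,0]],"turn":[[0,0,0],[0,0,0],[0,0,0],[0,0,0],[0,0,0]]}' >/dev/null
python3 need.py 632.9 -30.7 136.5
```

```text
t 27.27 tcp [631.5 -35.6 135. ] yaw -28.7 tilt 0.22 q6 115.0 F [0.6 0.  0.6] T [-0.02  -0.009  0.005] grip 0.798 0.0
shift [-1.2 -5.  -1.5] norm 5.3
```

```bash

python3 -m pendant '{"delta_pos":[[-1,-4.5,0],[0,0,0],[0,0,0]],"turn":[[0,0,0],[0,0,0],[0,0,0]]}' >/dev/null
python3 need.py 632.9 -30.7 136
python3 -m pendant '{"delta_pos":[[0,0,0],[0,0,0],[0,0,0],[0,0,0]],"turn":[[0,0,0],[0,0,0],[0,0,0],[0,0,0]]}' 1 40 >/dev/null
python3 need.py
python3 -m pendant '{"delta_pos":[[0,0,0],[0,0,0],[0,0,0],[0,0,0],[0,0,0]],"turn":[[0,0,2],[0,0,2],[0,0,2],[0,0,2],[0,0,0]]}' >/dev/null
python3 need.py
python3 -m pendant '{"delta_pos":[[0,0,0],[0,0,0],[0,0,0],[0,0,-15],[0,0,-35],[0,0,-35],[0,0,0]],"turn":[[0,0,0],[0,0,0],[0,0,0],[0,0,0],[0,0,0],[0,0,0],[0,0,0]]}' -0.6 >/dev/null
python3 need.py
```

```text
t 27.52 tcp [635.3 -30.2 138.5] yaw -28.6 tilt 0.14 q6 116.0 F [ 0.2 -0.4  0.1] T [ 0.003  0.051 -0.044] grip 0.795 0.0
shift [-1.8  1.6  2.5] norm 3.5
t 27.85 tcp [634.5 -30.5 138.1] yaw -28.6 tilt 0.08 q6 116.0 F [-1.7 -1.3  5.6] T [-0.306  0.28   0.037] grip 0.55 39.9
t 28.27 tcp [634.3 -29.9 138. ] yaw -36.8 tilt 0.05 q6 124.0 F [-1.5  0.1  6.7] T [0.335 0.374 0.121] grip 0.549 39.8
t 28.85 tcp [637.7 -30.3 229. ] yaw -36.6 tilt 0.57 q6 124.0 F [1.1 0.3 0.3] T [-0.008 -0.008 -0.014] grip 0.8 0.0
```

Torque of 0.12 N m means the jar is sliding on the board, so cap2 is home. Retract and check.

```bash

python3 -m pendant '{"delta_pos":[[-28,20,-20],[-28,20,-20],[-28,20,0],[-28,20,0],[-28,20,0],[-28,20,0],[-28,20,0],[0,0,0]],"turn":[[0,0,0],[0,0,0],[0,0,0],[0,0,0],[0,0,0],[0,0,0],[0,0,0],[0,0,0]]}' >/dev/null
python3 need.py
python3 - <<'E'
from h import *
f=grab("top"); s=grab("side"); cv2.imwrite("pics/end.png",np.vstack([f["frame"][100:300,100:540],s["frame"][140:390,200:640]])[...,::-1])
P=cloud(f);Z=P[...,2];img=f["frame"].astype(int);b=img.mean(-1)
for n,m in(("jar",(Z>.12)&(Z<.14)&(b>130)),("cap",(Z>.155)&(Z<.175)&(b<90)),("carton",(Z>.11)&(Z<.13)&(img[...,0]>img[...,2]+30)),("can",(Z>.14)&(Z<.16)&(b>100)),("board",(Z>.04)&(Z<.056)&(b>100))):
    k,l,st,c=cv2.connectedComponentsWithStats(m.astype(np.uint8))
    for i in range(1,k):
        if 60<st[i,4]<20000:
            p=P[l==i]; r=cv2.minAreaRect((p[:,:2]*1000).astype(np.float32)); print(n,c[i].round(),st[i,4],np.round(r[0],1),np.round(r[1],1),round(r[2],1),np.percentile(p[:,2],[5,95]).round(3))
E
```

```text
t 29.52 tcp [387.4 -25.2 261.2] yaw -36.6 tilt 0.21 q6 123.0 F [0.4 0.6 0. ] T [-0.011  0.018  0.026] grip 0.8 0.0
jar [379. 146.] 235 [ 641.  -120.7] [55.7 58.3] 2.7 [0.124 0.133]
jar [339. 148.] 241 [632.8 -27.5] [57.8 56.8] 88.5 [0.126 0.133]
jar [253. 150.] 214 [624.3 164.4] [56.1 56.6] 2.5 [0.127 0.134]
jar [300. 147.] 583 [625.7  57.8] [69. 69.] 3.8 [0.12  0.124]
jar [ 10. 230.] 131 [432.7 667. ] [21.5 55.2] 42.6 [0.12  0.136]
cap [384. 138.] 405 [ 641.  -119.8] [44.9 45.8] 51.0 [0.162 0.168]
cap [247. 143.] 425 [623.7 164.4] [47.5 45.4] 47.3 [0.161 0.169]
cap [339. 141.] 400 [631.8 -26.3] [44.7 46.3] 75.3 [0.162 0.169]
carton [300. 148.] 1045 [624.5  57.4] [70.2 69.6] 2.0 [0.117 0.123]
can [341. 221.] 505 [467.2 -33.3] [51.4 51.4] 32.3 [0.146 0.153]
can [  2. 221.] 71 [450.4 672.8] [14.3 27.6] 88.3 [0.14  0.153]
board [311. 156.] 4556 [629.   29.1] [110.  420.9] 3.1 [0.047 0.054]
board [226. 221.] 133 [466.6 227.6] [29.3 49.4] 88.0 [0.04  0.047]
board [193. 223.] 387 [456.1 303. ] [49.1 96.8] 7.8 [0.04  0.046]
board [ 44. 391.] 212 [ 73.3 622.2] [135.2  23.9] 88.0 [0.048 0.055]
```

View pics/end.png

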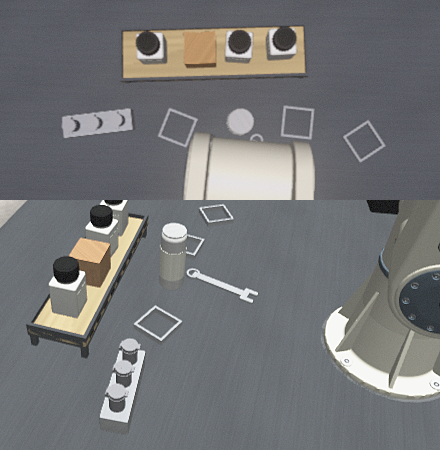

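The final view shows all three jars upright and square on the board beside the carton, three flip caps shut, and the can and carton in place.

```bash
python3 -c "
from bench import robot; print(robot.hand_in())"
```

```text
the job is handed in; nothing more can be done
None
```

The job is handed in: the open flip cap is pressed shut, jar1 and jar3 were loose and are now tight, and all three jars stand upright on the shelf board with the can and carton unmoved; jar2 tested tight, but I backed the wrist off 4° while letting go, so its cap may have been a few degrees loose when lifted, and I re-tightened it on the shelf.

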